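Raise the charcoal tray from the grill's lift control

ROBOT

A 6-joint arm with a two-finger parallel gripper is mounted at the origin on the work surface. World frame = base frame: x ahead of the robot, y to its left, z up, the work surface at z = 0. Lengths are in m, angles in rad, forces in N, time in s.
With the tool pointing down it reaches from about 0.35 to 0.925 m from the base axis. Payload 6.4 kg.
Tool frame: the origin (TCP) lies midway between the tips of the shut fingers; the grasp point (between the pads) lies 19 mm behind it; z points along the fingers, y is the line along which they close (so a half turn about z gives the same grasp; the last joint's range is limited). The gripper opens to 94 mm and grips with 3 to 60 N. Pads are 16 mm wide; open, the fingers measure 119 mm over their backs; the gripper's body (75 mm by 177 mm) begins 78 mm behind the grasp point.
Start: joints at [0.942, 0.245, 1.558, -0, 1.339, -0.174], TCP at [0.286, 0.584, 0.18] pointing down, gripper open.
Joint ranges: [-3.13, 3.13], [-1.02, 2.26], [0.13, 2.54], [-0.95, 4.09], [0.21, 2.88], [-2.74, 2.74]. Speed limits (rad/s): [2.57, 2.57, 3.14, 3.14, 3.14, 3.14].

INTERFACE

Orientations are given as a unit quaternion [x, y, z, w].
In Python, from workcell import * gives the robot as it stands.
- The arm moves only by the tool jog_arm, never from a script. Its argument "deltas" is a list of rows, each an object with "angular": the turn, a rotation vector about the tool's x, y, z normalised to -1 to 1, where 1 is pi rad, a list of three; "xyz": the shift along the tool's x, y, z normalised to -1 to 1, where 1 is 30 cm, a list of three; "grip": the opening, from 0 (shut) to 1 (fully open). A call has 1 to 10 rows; each row is the pose to reach, as a shift and turn from the pose commanded when the call began, along the tool's axes at that moment, turning the shorter way round; what a row does not reach only later rows make up. A row lasts 1/8 s, in which the tool goes at most 62.5 mm and 10.7 degrees, less where a joint would pass 70% of its speed; a pose out of reach is approached as far as the arm can. A call with a number of a shift or a turn outside -1 to 1 is refused whole. A call with a gripper value outside its range is refused whole. The fingers move at their own pace and stop on an object; "newtons" is the grip in N (left out, the last holds). Time passes only in rows, so rows that repeat a pose let the fingers close. It gives the time, the measured TCP pose, the force, the opening and the grip force at its end, in the units of the state.
- observe(): the state, without advancing time (a new reading comes with each control period).
- capture(name): name is "scene" or "top" or "wrist"; returns a dict with "frame" (400x640x3 uint8, red, green, blue), "range_z" (400x640 float32, m along the optical axis (not along the pixel's ray), 0 where there is no reading), "intrinsics" (3x3 intrinsics, pixels), "rvec" (rotation vector, rad) and "tvec" (3), from world to camera coordinates, as OpenCV has them; the wrist camera has in their place "tool_from_camera" (4x4, takes a point from camera to tool coordinates, whose origin is the TCP and whose axes are the flange's). Camera axes: x right, y down, z forward; pixel columns grow to the right and rows downward; lengths in m; the calibration is good to about 2 mm. The wrist camera is an equidistant fisheye: a pixel r from the principal point sees the ray r / f radians off the axis. A picture is of the moment at which its call begins: read the wrist's pose just before it.
- job_done(): hands the job in; it is judged then, once.
The state is a dict: "t": time; "joint_positions": joint angles; "qd": joint speeds; "joint_torque": joint torques, N m; "tcp_pos": TCP position; "eef_rot": TCP orientation; "ft_force": force on the tool from outside, world axes, zero at the start; "wrist_torque": the same for the moment, N m; "finger_gap": finger opening in m; "finger_force": force on a finger pad.
Only numpy, scipy, OpenCV 4.12 (cv2) and the standard library are available. Lean on these libraries where they do the work, as an engineer would, in place of code of your own. Each camera call takes 0.05 s, during which the arm holds its last target. There are 200 camera calls.

TASK

Raise the grill's charcoal tray: take the wooden release pin from its holder hole in the grey caddy, push its thin end down through the small hole in the lift control's front ledge so the catch lets go and the clear cover springs open, and put the pin back upright in its holder hole. With the cover open, tilt the yellow stick well over towards the green dot, hold it there for two seconds, then let it spring back upright. Never tilt it towards the red dot, and leave the thermometer case, brush, spatula and spice jar where they are.

Things in the scene. Friction and masses are not known exactly. Their poses are not given: they have to be found in the camera images.
- pod: The lift control, fixed: a black plinth 130 mm wide (y), its flat top at z = 60 mm; along its own x it reaches from -145 to +62 mm. Origin: on the shelf straight below the stick. Its x axis points from the small hole, past the stick, to the cover's hinge; z up. A steel ledge plate (x -145 to -50 mm) carries the small hole.
- catch_hole (a point): Centre of the small round hole, 14 mm across, 2 mm chamfer, in the ledge's top (z = 60 mm), 95 mm in front (pod -x) of the stick. The plate is 10 mm thick; the catch's orange sprung pad lies 15 mm below its top face. Pushing the pad down 4 to 5 mm (about 3 N) frees the cover; its stop is at about 11 mm (6 N). A robot finger does not fit through.
- catch (a joint): Tilt of the orange spring catch: 0 latched (at rest), about 0.12 rad lets the cover go, 0.30 rad at its stop. It springs back by itself.
- cover (a joint): Opening angle of the clear cover, a box 98 x 98 mm, 58 mm high, over the stick (top at z = 120 mm), hinged 52 mm behind the stick (pod +x) at z = 62 mm. 0 closed and caught. Once freed, its spring swings it away from the hole (up to z = 178 mm) within 2 s to its stop at 2.2 rad, where it stays, reaching 165 mm behind the stick and up to z = 145 mm. It stays clear of a pin standing in the hole.
- stick_top (a point): Top centre of the yellow stick, a spring-centred joystick 50 mm tall: pivot on the plinth's top (z = 60 mm), yellow knob 20 mm in diameter from 28 to 50 mm above the pivot on a 10 mm steel shaft. It tilts any way up to 0.45 rad (top then 22 mm off centre), pushed at the knob with about 4 N at full tilt, and springs back upright when let go.
- stick_home (a point): Where the stick's top is when upright: on the pod's z axis at z = 110 mm. Fixed to the pod.
- green_dot: Green disc, 15 mm in diameter, flat on the plinth's top 34 mm from the stick's pivot, on one of four sides (front, far, left or right in the pod's frame; it changes). Tilting the stick towards it raises the tray. Origin: its centre.
- red_dot: Red disc of the same size on another of the four sides (not always opposite the green one): lower the tray. The other two sides carry white discs.
- pin: Loose wooden release pin, 40 g, standing upright: thin pale shank 10 mm in diameter and 85 mm long, above it a dark handle 24 mm in diameter and 55 mm long (140 mm in all). Origin: centre of the shank's lower end, the tip; z along the pin towards the handle, so the middle of the handle is at z = 112 mm. It may lean by some 4 degrees in its holder.
- holder_floor (a point): Centre of the bottom of the pin's holder hole in the caddy, at z = 25 mm; the pin's tip stands on it.
- holder_mouth (a point): Centre of the mouth of the holder hole, 14 mm across with a 2 mm chamfer, at z = 80 mm in the top of the caddy, straight above holder_floor.
- caddy: Grey plastic caddy with two closed flip-top compartments, fixed, 130 mm (x) by 160 mm (y), 80 mm high (lids to 82 mm). Origin: centre of its underside. The holder hole is at (-45, 0) mm in its frame.
- thermo_case: Loose bystander, the black hard case of the meat thermometer: not to be moved.
- brush: Loose bystander, the silicone brush: not to be moved.
- spatula: Loose bystander, the wooden-handled spatula: not to be moved.
- rub_jar: Loose bystander, the spice-rub jar: not to be moved.
- pin_tip (a point): The pin's tip: centre of the lower end of its thin shank (same as the pin's origin).
Things that resemble listed ones, but are neither listed nor needed, are in the scene too. There is more than one size of the pin; the one meant has the size given above.

How it is judged:
By the outcome, as a careful person would: the job done as asked, in the order asked, and still so for the second after the job is handed in, with the robot touching nothing.
It also fails if it takes over 67 s, if anything falls off the work surface, if the arm or the gripper's body presses on something with over 40 N, if the wrist force passes 120 N, or if a joint passes its speed limit or range.

## Working session

There is one attempt and no reset: what is moved stays moved. The work goes in short steps, Python scripts to look and compute and a tool call to move; the robot and the scene stay as the last step left them, time stands still between calls to the robot, and variables do not carry over. Pictures are saved under pics/ and viewed, at most 10 in all, crops included, and the job is handed in when it is done.

Besides the shell and the picture viewer there is one more tool, called after "Call:" by a JSON object that holds its "op" and its "data", one argument or row to a line. jog_arm: Moves the arm, as the interface text tells. Scaled input: -1 to 1 covers 30 cm each way for a shift and pi rad each way for a turn. Its arguments: {"type":"object","properties":{"deltas":{"type":"array"},"newtons":{"type":"number"}},"required":["deltas"]}

```bash
mkdir -p pics; ls
cat > h.py <<'E'
from workcell import *
import numpy as np, cv2
from scipy.spatial.transform import Rotation as R
def cloud(c):
    K=np.array(c["intrinsics"]);d=c["range_z"];v,u=np.mgrid[:400,:640]
    P=np.stack([(u-K[0,2])/K[0,0]*d,(v-K[1,2])/K[1,1]*d,d],-1)
    M=cv2.Rodrigues(np.array(c["rvec"],float))[0]
    W=(P-np.array(c["tvec"]).reshape(3))@M
    W[d==0]=np.nan
    return W
E
python3 - <<'E'
from h import *
s=observe();print(s)
for n in("scene","top"):
    c=capture(n);np.savez("c_"+n,**c)
    cv2.imwrite(f"pics/{n}0.png",cv2.resize(c["frame"][:,:,::-1],(800,500)))
    print(n,c["intrinsics"],c["rvec"],c["tvec"])
E
```

```text
pics
{'t': 0.0, 'joint_positions': array([ 9.41940254e-01,  2.45779632e-01,  1.55900489e+00,  2.90865333e-06,
        1.33869533e+00, -1.74106842e-01]), 'qd': array([-1.36642253e-03,  5.22626818e-05,  5.18466642e-04, -2.73255624e-04,
        2.31038516e-03,  1.30782978e-05]), 'joint_torque': array([-1.02134702e-03, -4.15828907e+01, -3.14602375e+01,  6.84327283e-02,
        3.31413292e-02, -1.19884353e-04]), 'tcp_pos': array([0.28511654, 0.5834124 , 0.17917234]), 'eef_rot': array([ 2.25420719e-01,  9.74261058e-01, -8.68015113e-04, -3.70044898e-04]), 'ft_force': array([ 0.42719673, -0.48173027, -0.15804282]), 'wrist_torque': array([ 0.04994434, -0.00491299, -0.01618217]), 'finger_force': 0.0, 'finger_gap': 0.09402621476637074}
scene [[511.30109899   0.         318.60531622]
 [  0.         511.30109899 198.393711  ]
 [  0.           0.           1.        ]] [ 2.05691135  1.65621496 -0.49785408] [-0.11038157 -0.42629554  1.94502818]
top [[499.24396117   0.         318.95572999]
 [  0.         499.24396117 207.25496448]
 [  0.           0.           1.        ]] [ 2.17378363 -2.18522892  0.12813733] [-0.02899593  0.59559051  1.88758089]
```

View pics/scene0.png

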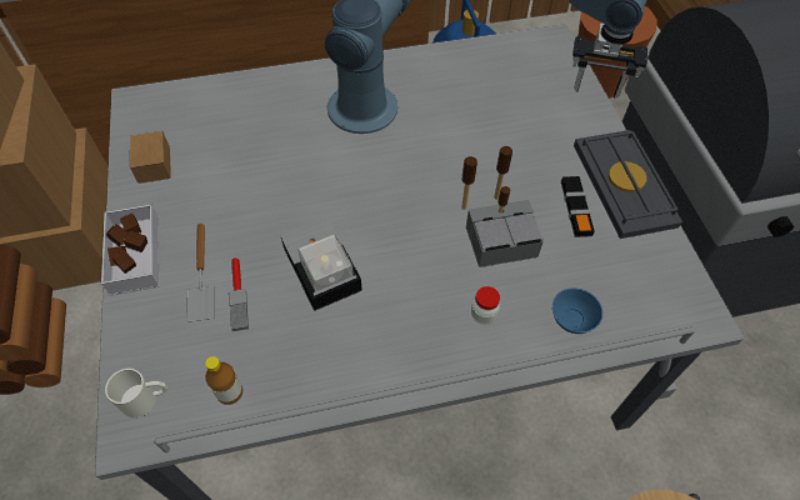

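View pics/top0.png

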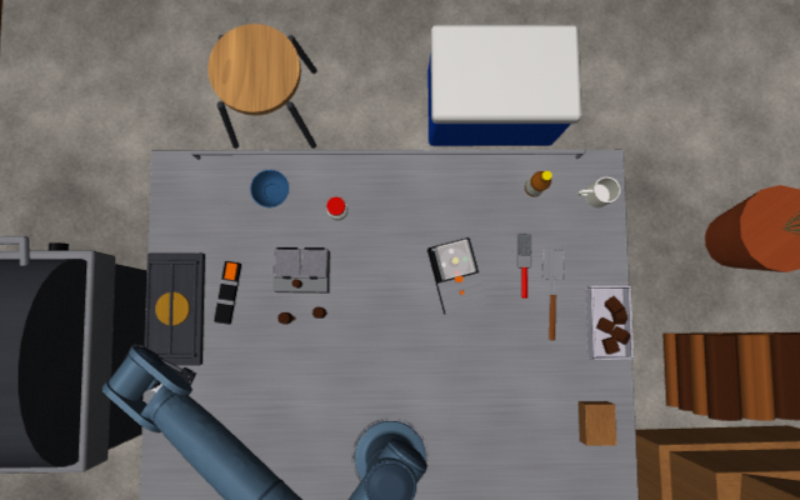

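The scene view shows the caddy at (505,232) and three dark-handled pins: (470,165), (505,158) and (504,193). The last one is in the caddy. The pod with its clear cover is at (327,265). I'll zoom in and measure the pin sizes.

Run:
```python
from h import *
S=np.load("c_scene.npz");T=np.load("c_top.npz")
a=cv2.resize(S["frame"][110:220,350:450,::-1],(400,440),interpolation=cv2.INTER_CUBIC)
b=cv2.resize(T["frame"][180:265,335:395,::-1],(310,440),interpolation=cv2.INTER_CUBIC)
cv2.imwrite("pics/crop1.png",np.hstack([a,b]))
W=cloud(T)
for n,(u,v) in dict(A=(228,254),B=(255,250),C=(237,227)).items():
    w=W[v-8:v+9,u-8:u+9].reshape(-1,3);zm=np.nanmax(w[:,2]);m=w[:,2]>zm-.01
    q=w[m];print(n,zm,q.mean(0),np.ptp(q,0),m.sum())
# caddy top
m=(abs(W[...,2]-.08)<.006);v,u=np.nonzero(m)
k=(u>205)&(u<275)&(v>185)&(v<245);p=W[v[k],u[k]]
print("caddy",cv2.minAreaRect(p[:,:2].astype(np.float32)*1000),p[:,2].mean())
k=(u>320)&(u<400)&(v>180)&(v<260);
m=(abs(W[...,2]-.06)<.006);v,u=np.nonzero(m);k=(u>320)&(u<400)&(v>180)&(v<260);p=W[v[k],u[k]]
print("pod60",cv2.minAreaRect(p[:,:2].astype(np.float32)*1000),k.sum())
m=(abs(W[...,2]-.12)<.006);v,u=np.nonzero(m);k=(u>320)&(u<400)&(v>180)&(v<260);p=W[v[k],u[k]]
print("cover",k.sum(), k.sum() and cv2.minAreaRect(p[:,:2].astype(np.float32)*1000))
WS=cloud(S)
for n,(u,v) in dict(A=(376,130),B=(404,122),C=(403,152)).items():
    w=WS[v-12:v+13,u-6:u+7].reshape(-1,3);print(n,np.nanmax(w[:,2]))
```

```text
A 0.20073665801960527 [0.41741903 0.29360922 0.19513487] [0.02770286 0.0284833  0.00986641] 52
B 0.20236334424465746 [0.43033208 0.19730587 0.19546594] [0.02773526 0.02802024 0.00982315] 37
C 0.17577851488719454 [0.51609172 0.26437483 0.16855682] [0.02111794 0.02100069 0.00993428] 15
caddy ((561.259765625, 264.5885009765625), (160.473876953125, 131.4756317138672), 89.76412963867188) 0.08078734085711682
pod60 ((543.2457885742188, -205.86717224121094), (206.857666015625, 130.99122619628906), 14.308850288391113) 857
cover 569 ((586.60888671875, -194.91610717773438), (98.6378402709961, 98.56536102294922), 14.073716163635254)
A 0.19986655507600112
B 0.20042083399891517
C 0.1723122880831985
```

View pics/crop1.png

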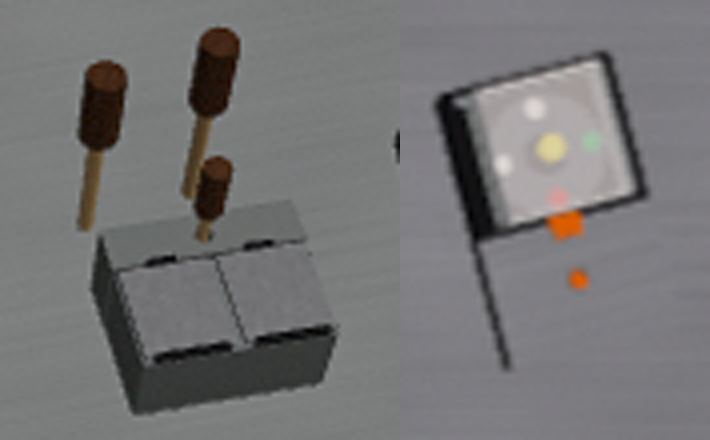

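Pins A (470,165) and B (505,158) stand on the shelf and are about 200 mm tall, so they are decoys. C (504,193) stands in the caddy hole with its top at about 0.17 and a handle of about 22 mm, so it's the one I want. The pod yaw is about 14.2°. Relative to the stick, the green dot is on pod -y, the red on pod -x and the white ones on +x and +y.

```bash
cat >> h.py <<'E'
YAW=np.deg2rad(14.2); ax=np.array([np.cos(YAW),np.sin(YAW),0]); ay=np.array([-np.sin(YAW),np.cos(YAW),0])
# tool y along pod +y, z down => x = y cross z = along -ax
RT=np.stack([np.cross(ay,[0,0,-1.]),ay,[0,0,-1.]],1)
STICK=np.array([.5834,-.1956,0]);HOLE=STICK-.095*ax+[0,0,.06]
def rel(p,Rt=RT,s=None):
    s=s or observe();R0=R.from_quat(s["eef_rot"])
    d=R0.inv().apply(np.array(p)-s["tcp_pos"])/.3
    a=(R0.inv()*R.from_matrix(Rt)).as_rotvec()/np.pi
    print("t%.2f tcp"%s["t"],s["tcp_pos"].round(4),"xyz",d.round(4),"ang",a.round(4),"F",s["ft_force"].round(1),"gap",round(s["finger_gap"],4))
E
python3 - <<'E'
from h import *
print(RT,HOLE)
rel([.285,.583,.30]);rel([.516,.264,.28])
S=np.load("c_top.npz");W=cloud(S);f=S["frame"].astype(int)
m=(f[...,0]>190)&(f[...,1]<130)&(f[...,1]>50)&(f[...,2]<60);v,u=np.nonzero(m)
k=(u>335)&(u<395);
for lo,hi in((180,228),(228,250)):
    kk=k&(v>=lo)&(v<hi);print(u[kk].mean(),v[kk].mean(),np.nanmedian(W[v[kk],u[kk]],0),kk.sum())
E
```

```text
[[-0.96944535 -0.24530739  0.        ]
 [-0.24530739  0.96944535  0.        ]
 [-0.          0.         -1.        ]] [ 0.49130269 -0.2189042   0.06      ]
t0.10 tcp [0.2852 0.5835 0.1793] xyz [-0.     -0.0023 -0.4024] ang [-0.0005 -0.0003 -0.2237] F [0.1 1.  0.2] gap 0.0942
t0.10 tcp [0.2852 0.5835 0.1793] xyz [-1.1589 -0.6192 -0.335 ] ang [-0.0005 -0.0003 -0.2237] F [0.1 1.  0.2] gap 0.0942
366.8333333333333 222.94444444444446 [ 0.53107561 -0.21132522  0.07066845] 18
369.5 233.5 [ 0.49289186 -0.22261375  0.04919896] 4
```

Call:
{"op": "jog_arm", "data": {
  "deltas": [
    {"xyz":[0,0,-0.2],"angular":[0,0,0],"grip":1},
    {"xyz":[0,0,-0.4],"angular":[0,0,-0.05],"grip":1},
    {"xyz":[-0.2,-0.1,-0.4],"angular":[0,0,-0.1],"grip":1},
    {"xyz":[-0.4,-0.2,-0.4],"angular":[0,0,-0.15],"grip":1},
    {"xyz":[-0.58,-0.31,-0.4],"angular":[0,0,-0.2],"grip":1},
    {"xyz":[-0.76,-0.4,-0.4],"angular":[0,0,-0.223],"grip":1},
    {"xyz":[-0.9,-0.5,-0.4],"angular":[0,0,-0.223],"grip":1},
    {"xyz":[-0.9,-0.5,-0.4],"angular":[0,0,-0.223],"grip":1}
  ]
}}

```text
t: 1.1
tcp_pos: [0.4637, 0.3276, 0.2997]
eef_rot: [-0.12, 0.993, -0.0, -0.0]
ft_force: [-0.1, 0.3, -0.6]
finger_gap: 0.0939
finger_force: 0.0
```

Run:
```python
from h import *
rel([.516,.264,.28])
```

```text
t1.10 tcp [0.4637 0.3276 0.2997] xyz [-0.119  -0.2475  0.0656] ang [-0.0002 -0.0003 -0.0025] F [-0.1  0.3 -0.6] gap 0.0939
```

Call:
{"op": "jog_arm", "data": {
  "deltas": [
    {"xyz":[-0.06,-0.125,0.06],"angular":[0,0,-0.002],"grip":1},
    {"xyz":[-0.119,-0.247,0.065],"angular":[0,0,-0.002],"grip":1},
    {"xyz":[-0.119,-0.247,0.065],"angular":[0,0,-0.002],"grip":1},
    {"xyz":[-0.119,-0.247,0.065],"angular":[0,0,-0.002],"grip":1}
  ]
}}

```text
t: 1.6
tcp_pos: [0.5142, 0.2685, 0.2806]
eef_rot: [-0.126, 0.992, 0.0, -0.0]
ft_force: [0.1, 0.1, 0.6]
finger_gap: 0.0938
finger_force: 0.0
```

```bash
cat >> h.py <<'E'
def wcloud(c,s):
    K=np.array(c["intrinsics"]);d=c["range_z"];v,u=np.mgrid[:400,:640]
    x=(u-K[0,2])/K[0,0];y=(v-K[1,2])/K[1,1];r=np.hypot(x,y)+1e-9
    k=np.tan(np.minimum(r,1.5))/r
    P=np.stack([x*k*d,y*k*d,d],-1)
    M=np.array(c["tool_from_camera"]);P=P@M[:3,:3].T+M[:3,3]
    W=R.from_quat(s["eef_rot"]).apply(P.reshape(-1,3)).reshape(P.shape)+s["tcp_pos"]
    W[d==0]=np.nan
    return W
E
python3 - <<'E'
from h import *
s=observe();c=capture("wrist");np.savez("c_w1",**c);W=wcloud(c,s)
print(s["tcp_pos"],c["tool_from_camera"],c["intrinsics"])
cv2.imwrite("pics/w1.png",c["frame"][:,:,::-1])
near=np.hypot(W[...,0]-.516,W[...,1]-.264)<.03
for lo,hi in((.085,.095),(.095,.105),(.105,.115),(.115,.125),(.125,.135),(.135,.145),(.145,.155),(.155,.162),(.162,.18)):
    m=near&(W[...,2]>lo)&(W[...,2]<hi)
    if m.sum(): print(lo,m.sum(),np.median(W[m],0).round(4),np.ptp(W[m],0).round(4),[int(x.mean()) for x in np.nonzero(m)])
m=abs(W[...,2]-.081)<.005
print("caddy",cv2.minAreaRect((W[m][:,:2]*1000).astype(np.float32)),m.sum())
E
```

```text
[0.51418591 0.26852243 0.28064315] [[-6.94110422e-05 -9.73446846e-01 -2.28913158e-01  6.64871197e-02]
 [ 9.99999306e-01 -3.36702362e-04  1.12859768e-03  9.22972028e-04]
 [-1.17570545e-03 -2.28912921e-01  9.73446194e-01 -2.04847523e-01]
 [ 0.00000000e+00  0.00000000e+00  0.00000000e+00  1.00000000e+00]] [[309.70691629   0.         319.25239314]
 [  0.         309.70691629 206.78704945]
 [  0.           0.           1.        ]]
0.105 2 [0.5079 0.2743 0.1146] [0.0005 0.0026 0.0008] [186, 324]
0.115 23 [0.5064 0.2648 0.1199] [0.0074 0.0205 0.0092] [184, 317]
0.125 27 [0.5067 0.2627 0.1304] [0.0139 0.02   0.0093] [186, 315]
0.135 28 [0.5061 0.2655 0.1396] [0.0079 0.0202 0.0095] [187, 317]
0.145 27 [0.5061 0.2651 0.1508] [0.011  0.021  0.0093] [189, 316]
0.155 25 [0.5063 0.265  0.1599] [0.014  0.0229 0.0063] [191, 316]
0.162 377 [0.5159 0.267  0.1651] [0.0238 0.0233 0.0052] [199, 316]
caddy ((568.4193725585938, 412.45928955078125), (313.92120361328125, 1103.0626220703125), 11.775604248046875) 10619
```

View pics/w1.png

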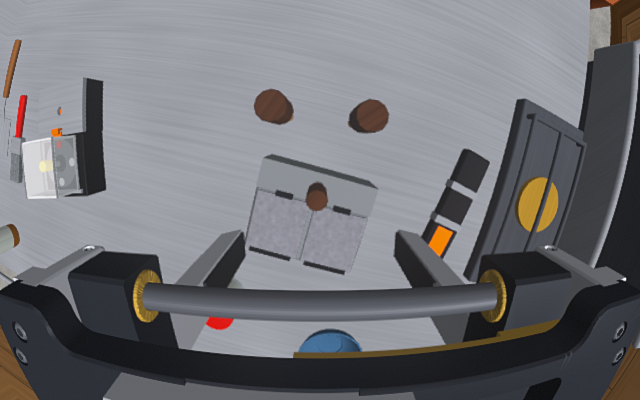

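The wrist view shows pin C at (317,198), with its top at z = 0.165 m and a diameter of 24 mm. That matches the description, and it's nearly upright.

Run:
```python
from h import *
rel([.516,.2657,.118])
```

```text
t1.65 tcp [0.5141 0.2687 0.2808] xyz [-0.0036 -0.0114  0.5428] ang [ 0.0001 -0.      0.0019] F [-0.5 -0.  -0.2] gap 0.094
```

Call:
{"op": "jog_arm", "data": {
  "deltas": [
    {"xyz":[-0.004,-0.011,0.1],"angular":[0,0,0.002],"grip":1},
    {"xyz":[-0.004,-0.011,0.25],"angular":[0,0,0.002],"grip":1},
    {"xyz":[-0.004,-0.011,0.4],"angular":[0,0,0.002],"grip":1},
    {"xyz":[-0.004,-0.011,0.543],"angular":[0,0,0.002],"grip":1},
    {"xyz":[-0.004,-0.011,0.543],"angular":[0,0,0.002],"grip":1},
    {"xyz":[-0.004,-0.011,0.543],"angular":[0,0,0.002],"grip":1}
  ],
  "newtons": 20
}}

```text
t: 2.4
tcp_pos: [0.5177, 0.2656, 0.12]
eef_rot: [-0.123, 0.992, 0.0, 0.001]
ft_force: [0.2, 0.1, 0.7]
finger_gap: 0.0941
finger_force: 0.0
```

Call:
{"op": "jog_arm", "data": {
  "deltas": [
    {"xyz":[0,0,0],"angular":[0,0,0],"grip":0.3},
    {"xyz":[0,0,0],"angular":[0,0,0],"grip":0.3},
    {"xyz":[0,0,0],"angular":[0,0,0],"grip":0.3},
    {"xyz":[0,0,0],"angular":[0,0,0],"grip":0.3},
    {"xyz":[0,0,0],"angular":[0,0,0],"grip":0.1},
    {"xyz":[0,0,0],"angular":[0,0,0],"grip":0.1},
    {"xyz":[0,0,0],"angular":[0,0,0],"grip":0.1}
  ],
  "newtons": 20
}}

```text
t: 3.28
tcp_pos: [0.5168, 0.2645, 0.1178]
eef_rot: [-0.123, 0.992, -0.0, -0.0]
ft_force: [-0.2, 0.1, 1.2]
finger_gap: 0.0272
finger_force: 0.0
```

Run:
```python
from h import *
rel([.516,.2657,.118]);print(observe()["finger_force"],observe()["wrist_torque"])
```

```text
t3.27 tcp [0.5168 0.2645 0.1178] xyz [ 0.0016  0.0045 -0.0007] ang [-0.     -0.0001 -0.0006] F [-0.2  0.1  1.2] gap 0.0272
0.0 [ 0.03031045 -0.04216678  0.01311192]
```

Call:
{"op": "jog_arm", "data": {
  "deltas": [
    {"xyz":[0,0,0],"angular":[0,0,0],"grip":0.1},
    {"xyz":[0,0,0],"angular":[0,0,0],"grip":0.1},
    {"xyz":[0,0,0],"angular":[0,0,0],"grip":0.1}
  ],
  "newtons": 25
}}

```text
t: 3.65
tcp_pos: [0.5168, 0.2645, 0.1178]
eef_rot: [-0.123, 0.992, -0.0, -0.0]
ft_force: [0.2, -0.3, -0.7]
finger_gap: 0.0234
finger_force: 25.0
```

Call:
{"op": "jog_arm", "data": {
  "deltas": [
    {"xyz":[0,0,-0.05],"angular":[0,0,0],"grip":0.1},
    {"xyz":[0,0,-0.12],"angular":[0,0,0],"grip":0.1},
    {"xyz":[0,0,-0.22],"angular":[0,0,0],"grip":0.1},
    {"xyz":[0,0,-0.32],"angular":[0,0,0],"grip":0.1},
    {"xyz":[0,0,-0.42],"angular":[0,0,0],"grip":0.1},
    {"xyz":[0,0,-0.45],"angular":[0,0,0],"grip":0.1},
    {"xyz":[0,0,-0.45],"angular":[0,0,0],"grip":0.1}
  ]
}}

```text
t: 4.53
tcp_pos: [0.517, 0.2646, 0.2533]
eef_rot: [-0.123, 0.992, 0.0, 0.001]
ft_force: [-0.1, -0.6, -1.0]
finger_gap: 0.0232
finger_force: 25.0
```

Run:
```python
from h import *
rel(HOLE+[0,0,.16])
```

```text
t4.53 tcp [0.517  0.2646 0.2533] xyz [ 0.4754 -1.5423  0.1106] ang [ 0.      0.0003 -0.0006] F [-0.1 -0.6 -1. ] gap 0.0232
```

Call:
{"op": "jog_arm", "data": {
  "deltas": [
    {"xyz":[0.05,-0.15,0],"angular":[0,0,0],"grip":0.1},
    {"xyz":[0.1,-0.33,0],"angular":[0,0,0],"grip":0.1},
    {"xyz":[0.16,-0.5,0],"angular":[0,0,0],"grip":0.1},
    {"xyz":[0.22,-0.67,0],"angular":[0,0,0],"grip":0.1},
    {"xyz":[0.27,-0.83,0],"angular":[0,0,0],"grip":0.1},
    {"xyz":[0.32,-1,0],"angular":[0,0,0],"grip":0.1}
  ]
}}

```text
t: 5.28
tcp_pos: [0.4955, -0.0511, 0.2512]
eef_rot: [-0.123, 0.992, 0.001, -0.001]
ft_force: [0.8, -0.6, -0.3]
finger_gap: 0.0232
finger_force: 25.0
```

Run:
```python
from h import *
rel(HOLE+[0,0,.16])
```

```text
t5.28 tcp [ 0.4955 -0.0511  0.2512] xyz [ 0.1497 -0.5392  0.1034] ang [ 0.0005 -0.0007 -0.0006] F [ 0.8 -0.6 -0.3] gap 0.0232
```

Call:
{"op": "jog_arm", "data": {
  "deltas": [
    {"xyz":[0.05,-0.18,0],"angular":[0,0,0],"grip":0.1},
    {"xyz":[0.1,-0.36,0.03],"angular":[0,0,0],"grip":0.1},
    {"xyz":[0.15,-0.48,0.07],"angular":[0,0,0],"grip":0.1},
    {"xyz":[0.15,-0.539,0.103],"angular":[0,0,0],"grip":0.1},
    {"xyz":[0.15,-0.539,0.103],"angular":[0,0,0],"grip":0.1},
    {"xyz":[0.15,-0.539,0.103],"angular":[0,0,0],"grip":0.1}
  ]
}}

```text
t: 6.02
tcp_pos: [0.4927, -0.2164, 0.2219]
eef_rot: [-0.123, 0.992, 0.0, -0.0]
ft_force: [-0.2, -0.7, 0.1]
finger_gap: 0.0237
finger_force: 25.0
```

Run:
```python
from h import *
s=observe();rel(HOLE+[0,0,.16],s=s)
w=capture("wrist");S=capture("scene");T=capture("top")
for n,c in(("w2",w),("s2",S),("t2",T)):np.savez("c_"+n,**c)
W=wcloud(w,s)
p=s["tcp_pos"];near=np.hypot(W[...,0]-p[0],W[...,1]-p[1])<.03
for lo in np.arange(.10,.22,.01):
    m=near&(W[...,2]>lo)&(W[...,2]<lo+.01)
    if m.sum():print(round(lo,3),m.sum(),np.median(W[m],0).round(4))
m=(abs(W[...,2]-.06)<.004)&(np.hypot(W[...,0]-.54,W[...,1]+.2)<.2)
print("ledge",m.sum(),cv2.minAreaRect((W[m][:,:2]*1000).astype(np.float32)))
f=w["frame"].astype(int);o=(f[...,0]>170)&(f[...,1]<140)&(f[...,1]>40)&(f[...,2]<70)&(np.hypot(W[...,0]-.5,W[...,1]+.215)<.06)
v,u=np.nonzero(o);print(o.sum(),u.mean() if len(u) else 0,v.mean() if len(u) else 0)
for i in range(len(u))[:60:3]:print(u[i],v[i],W[v[i],u[i]].round(4))
a=cv2.resize(w["frame"][90:290,220:420,::-1],(400,400),interpolation=cv2.INTER_CUBIC)
K=S["intrinsics"];q,_=cv2.projectPoints(np.array([p-[0,0,.06]]),S["rvec"],S["tvec"],K,None);x,y=q.ravel().astype(int);print(x,y)
b=cv2.resize(S["frame"][y-50:y+50,x-50:x+50,::-1],(400,400),interpolation=cv2.INTER_CUBIC)
cv2.imwrite("pics/p2.png",np.hstack([a,b]))
```

```text
t6.03 tcp [ 0.4927 -0.2164  0.2219] xyz [ 0.0067 -0.0069  0.0063] ang [ 0.0002 -0.     -0.0002] F [-0.2 -0.7  0.1] gap 0.0237
0.13 17 [ 0.4882 -0.2146  0.1351]
0.14 32 [ 0.4887 -0.2156  0.145 ]
0.15 21 [ 0.4882 -0.2156  0.1562]
0.16 32 [ 0.4885 -0.2155  0.1647]
0.17 26 [ 0.4885 -0.2152  0.1754]
0.18 34 [ 0.4884 -0.2157  0.1844]
0.19 1 [ 0.4881 -0.2149  0.19  ]
0.21 27 [ 0.4829 -0.2201  0.2189]
ledge 8345 ((510.2177734375, -212.79481506347656), (138.8351287841797, 131.4497833251953), 14.298995971679688)
91 318.84615384615387 208.65934065934067
315 185 [ 0.4892 -0.2213  0.045 ]
318 185 [ 0.4883 -0.2176  0.0446]
315 186 [ 0.4904 -0.2209  0.0449]
318 186 [ 0.4894 -0.2173  0.0452]
321 186 [ 0.4885 -0.2137  0.0452]
315 187 [ 0.4915 -0.2207  0.0455]
318 187 [ 0.4908 -0.217   0.0446]
321 187 [ 0.4896 -0.2134  0.0464]
314 188 [ 0.493  -0.2216  0.0457]
317 188 [ 0.4922 -0.2179  0.0453]
320 188 [ 0.4912 -0.2143  0.0457]
313 189 [ 0.4944 -0.2225  0.0467]
316 189 [ 0.4936 -0.2189  0.0461]
319 189 [ 0.4927 -0.2152  0.046 ]
322 189 [ 0.492  -0.2115  0.0448]
315 190 [ 0.4952 -0.2198  0.0459]
318 190 [ 0.4943 -0.2161  0.0454]
321 190 [ 0.4933 -0.2125  0.0458]
314 191 [ 0.4969 -0.2206  0.045 ]
317 191 [ 0.4958 -0.217   0.0456]
245 172
```

View pics/p2.png

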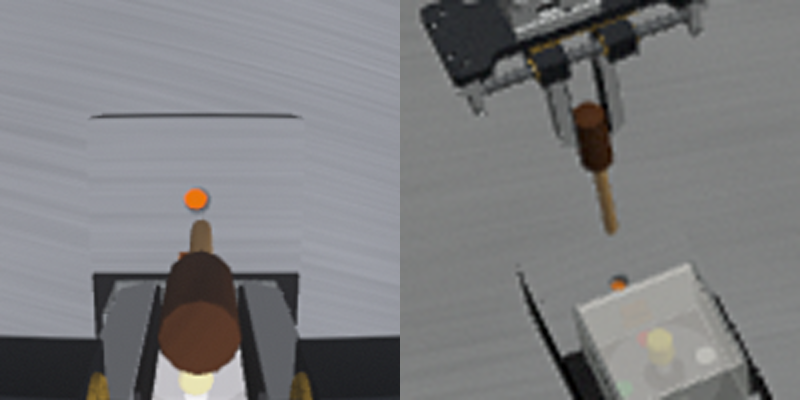

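The pin hangs straight, with its shank in the left crop at (201,240). The hole is the orange disc at (196,199). The wrist data gives a correction of about (-2 mm ax, -2.5 mm ay), which agrees with the pod model.

Call:
{"op": "jog_arm", "data": {
  "deltas": [
    {"xyz":[0.007,-0.008,0],"angular":[0,0,0],"grip":0.1},
    {"xyz":[0.007,-0.008,0.08],"angular":[0,0,0],"grip":0.1},
    {"xyz":[0.007,-0.008,0.16],"angular":[0,0,0],"grip":0.1},
    {"xyz":[0.007,-0.008,0.2],"angular":[0,0,0],"grip":0.1},
    {"xyz":[0.007,-0.008,0.225],"angular":[0,0,0],"grip":0.1},
    {"xyz":[0.007,-0.008,0.24],"angular":[0,0,0],"grip":0.1},
    {"xyz":[0.007,-0.008,0.25],"angular":[0,0,0],"grip":0.1},
    {"xyz":[0.007,-0.008,0.25],"angular":[0,0,0],"grip":0.1}
  ]
}}

```text
t: 7.18
tcp_pos: [0.4911, -0.2206, 0.1472]
eef_rot: [-0.123, 0.992, -0.0, 0.0]
ft_force: [0.1, 0.5, -0.5]
finger_gap: 0.0237
finger_force: 25.0
```

Run:
```python
from h import *
for i in range(2):
    s=observe();w=capture("wrist");rel(HOLE+[0,0,.07],s=s)
W=wcloud(w,s);p=s["tcp_pos"];near=np.hypot(W[...,0]-p[0],W[...,1]-p[1])<.02
for lo in np.arange(.05,.13,.01):
    m=near&(W[...,2]>lo)&(W[...,2]<lo+.01)
    if m.sum():print(round(lo,3),m.sum(),np.median(W[m],0).round(4))
```

```text
t7.17 tcp [ 0.4911 -0.2206  0.1472] xyz [-0.002   0.0052  0.0573] ang [-0.0001  0.0001 -0.0006] F [ 0.1  0.5 -0.5] gap 0.0237
t7.22 tcp [ 0.4912 -0.2206  0.1473] xyz [-0.0018  0.0055  0.0578] ang [-0.0002  0.0001 -0.0006] F [-0.  -0.3  0.1] gap 0.0235
0.05 295 [ 0.4881 -0.225   0.0596]
0.06 696 [ 0.4868 -0.2235  0.0607]
0.07 23 [ 0.487  -0.2198  0.0752]
0.08 30 [ 0.487  -0.2194  0.0859]
0.09 28 [ 0.4871 -0.2194  0.095 ]
0.1 31 [ 0.487  -0.22    0.1058]
0.11 19 [ 0.4868 -0.2199  0.1123]
```

The tip is in the hole with no contact force, so I'll push down.

Call:
{"op": "jog_arm", "data": {
  "deltas": [
    {"xyz":[0,0.003,0.015],"angular":[0,0,0],"grip":0.1},
    {"xyz":[0,0.003,0.03],"angular":[0,0,0],"grip":0.1},
    {"xyz":[0,0.003,0.04],"angular":[0,0,0],"grip":0.1},
    {"xyz":[0,0.003,0.048],"angular":[0,0,0],"grip":0.1},
    {"xyz":[0,0.003,0.055],"angular":[0,0,0],"grip":0.1},
    {"xyz":[0,0.003,0.055],"angular":[0,0,0],"grip":0.1},
    {"xyz":[0,0.003,0.055],"angular":[0,0,0],"grip":0.1}
  ]
}}

```text
t: 8.15
tcp_pos: [0.4912, -0.22, 0.1314]
eef_rot: [-0.123, 0.992, -0.0, 0.0]
ft_force: [-0.7, 0.4, 5.3]
finger_gap: 0.0234
finger_force: 25.0
```

Run:
```python
from h import *
for i in range(3):
    s=observe();T=capture("top");rel(HOLE+[0,0,.07],s=s)
W=cloud(T);m=(np.hypot(W[...,0]-.5834,W[...,1]+.1956)<.2)&(W[...,2]>.1)
def pc(x,y):
    P=STICK+ax*x+ay*y;return P
L=(W-STICK)@np.stack([ax,ay,[0,0,1]],1)
a=(abs(L[...,1])<.05)
for lo in np.arange(-.05,.2,.02):
    k=a&(L[...,0]>lo)&(L[...,0]<lo+.02);print(round(lo,2),np.nanmedian(L[k][:,2]).round(3),end=' | ')
```

```text
t8.15 tcp [ 0.4912 -0.22    0.1314] xyz [-0.0012  0.0033  0.0046] ang [-0.0003  0.0002 -0.0006] F [-0.7  0.4  5.3] gap 0.0234
t8.20 tcp [ 0.4912 -0.2199  0.1314] xyz [-0.0012  0.0033  0.0046] ang [-0.0003  0.0002 -0.0006] F [-0.6  0.8  5.2] gap 0.0232
t8.25 tcp [ 0.4912 -0.22    0.1314] xyz [-0.0012  0.0033  0.0045] ang [-0.0003  0.0002 -0.0006] F [-0.9  0.1  5.9] gap 0.0233
-0.05 0.451 | -0.03 0.062 | -0.01 0.065 | 0.01 0.156 | 0.03 0.166 | 0.05 0.17 | 0.07 0.133 | 0.09 0.102 | 0.11 0.0 | 0.13 0.001 | 0.15 0.001 | 0.17 -0.0 | 0.19 0.002 |
```

A 5 N push freed the catch and the cover is swinging open. I'll hold, then withdraw.

Call:
{"op": "jog_arm", "data": {
  "deltas": [
    {"xyz":[0,0,0],"angular":[0,0,0],"grip":0.1},
    {"xyz":[0,0,0],"angular":[0,0,0],"grip":0.1},
    {"xyz":[0,0,0],"angular":[0,0,0],"grip":0.1},
    {"xyz":[0,0,0],"angular":[0,0,0],"grip":0.1},
    {"xyz":[0,0,0],"angular":[0,0,0],"grip":0.1},
    {"xyz":[0,0,-0.06],"angular":[0,0,0],"grip":0.1},
    {"xyz":[0,0,-0.14],"angular":[0,0,0],"grip":0.1},
    {"xyz":[0,0,-0.25],"angular":[0,0,0],"grip":0.1},
    {"xyz":[0,0,-0.36],"angular":[0,0,0],"grip":0.1},
    {"xyz":[0,0,-0.4],"angular":[0,0,0],"grip":0.1}
  ]
}}

```text
t: 9.55
tcp_pos: [0.4916, -0.2202, 0.2533]
eef_rot: [-0.123, 0.992, -0.001, 0.002]
ft_force: [0.2, -0.4, -0.8]
finger_gap: 0.0236
finger_force: 25.0
```

Run:
```python
from h import *
rel([.5167,.2647,.253])
T=capture("top");W=cloud(T);L=(W-STICK)@np.stack([ax,ay,[0,0,1]],1)
a=(abs(L[...,1])<.05)
for lo in np.arange(-.05,.2,.02):
    k=a&(L[...,0]>lo)&(L[...,0]<lo+.02);print(round(lo,2),np.nanmedian(L[k][:,2]).round(3),end=' | ')
```

```text
t9.55 tcp [ 0.4916 -0.2202  0.2533] xyz [-0.4744  1.5473 -0.0025] ang [-0.001   0.0009 -0.0006] F [ 0.2 -0.4 -0.8] gap 0.0236
-0.05 0.569 | -0.03 0.062 | -0.01 0.063 | 0.01 0.062 | 0.03 0.062 | 0.05 0.062 | 0.07 0.047 | 0.09 0.044 | 0.11 0.13 | 0.13 0.119 | 0.15 0.106 | 0.17 0.002 | 0.19 0.001 |
```

Call:
{"op": "jog_arm", "data": {
  "deltas": [
    {"xyz":[-0.05,0.15,0],"angular":[0,0,0],"grip":0.1},
    {"xyz":[-0.1,0.33,0],"angular":[0,0,0],"grip":0.1},
    {"xyz":[-0.16,0.5,0],"angular":[0,0,0],"grip":0.1},
    {"xyz":[-0.22,0.67,0],"angular":[0,0,0],"grip":0.1},
    {"xyz":[-0.27,0.83,0],"angular":[0,0,0],"grip":0.1},
    {"xyz":[-0.32,1,0],"angular":[0,0,0],"grip":0.1}
  ]
}}

```text
t: 10.35
tcp_pos: [0.51, 0.0964, 0.249]
eef_rot: [-0.122, 0.992, 0.0, -0.001]
ft_force: [0.7, 1.0, -2.2]
finger_gap: 0.0235
finger_force: 25.0
```

Run:
```python
from h import *
rel([.5167,.2647,.253])
```

```text
t10.35 tcp [0.51   0.0964 0.249 ] xyz [-0.1579  0.5388 -0.0134] ang [ 0.0002 -0.0007 -0.0007] F [ 0.7  1.  -2.2] gap 0.0235
```

Call:
{"op": "jog_arm", "data": {
  "deltas": [
    {"xyz":[-0.05,0.18,0],"angular":[0,0,0],"grip":0.1},
    {"xyz":[-0.1,0.36,0],"angular":[0,0,0],"grip":0.1},
    {"xyz":[-0.14,0.48,0],"angular":[0,0,0],"grip":0.1},
    {"xyz":[-0.157,0.535,0],"angular":[0,0,0],"grip":0.1},
    {"xyz":[-0.157,0.535,0],"angular":[0,0,0],"grip":0.1},
    {"xyz":[-0.157,0.535,0],"angular":[0,0,0],"grip":0.1},
    {"xyz":[-0.157,0.535,0],"angular":[0,0,0],"grip":0.1}
  ]
}}

```text
t: 11.22
tcp_pos: [0.5177, 0.2607, 0.2505]
eef_rot: [-0.122, 0.993, -0.0, 0.0]
ft_force: [0.7, 0.1, -0.7]
finger_gap: 0.0235
finger_force: 25.0
```

Run:
```python
from h import *
s=observe();rel([.5167,.2647,.185],s=s)
w=capture("wrist");np.savez("c_w3",**w);W=wcloud(w,s);p=s["tcp_pos"];near=np.hypot(W[...,0]-p[0],W[...,1]-p[1])<.02
for lo in np.arange(.15,.23,.01):
    m=near&(W[...,2]>lo)&(W[...,2]<lo+.01)
    if m.sum():print(round(lo,3),m.sum(),np.median(W[m],0).round(4))
m=(abs(W[...,2]-.081)<.005)&(np.hypot(W[...,0]-.55,W[...,1]-.265)<.13)
print("caddy",cv2.minAreaRect((W[m][:,:2]*1000).astype(np.float32)),m.sum(),W[m].min(0),W[m].max(0))
m=near&(W[...,2]<.073);v,u=np.nonzero(m);print("hole",m.sum(),np.median(W[m],0),u.mean() if len(u) else 0,v.mean() if len(u) else 0)
cv2.imwrite("pics/p3.png",cv2.resize(w["frame"][120:270,240:400,::-1],(640,600),interpolation=cv2.INTER_CUBIC))
```

```text
t11.22 tcp [0.5177 0.2607 0.2505] xyz [0.     0.0139 0.2183] ang [-0.0001  0.     -0.0012] F [ 0.7  0.1 -0.7] gap 0.0235
0.15 1 [0.5158 0.2582 0.1581]
0.16 24 [0.5134 0.2619 0.1668]
0.17 24 [0.5136 0.2615 0.1745]
0.18 27 [0.5135 0.2623 0.1855]
0.19 28 [0.5135 0.2615 0.1941]
0.2 27 [0.5135 0.2614 0.2058]
0.21 33 [0.5135 0.2613 0.2138]
caddy ((561.9205932617188, 266.55487060546875), (160.45388793945312, 132.33860778808594), 89.1043472290039) 7630 [0.49463368 0.18653338 0.0760003 ] [0.62882045 0.34755128 0.08581954]
hole 84 [0.52204941 0.26945679 0.04481168] 323.6190476190476 189.1547619047619
```

View pics/p3.png

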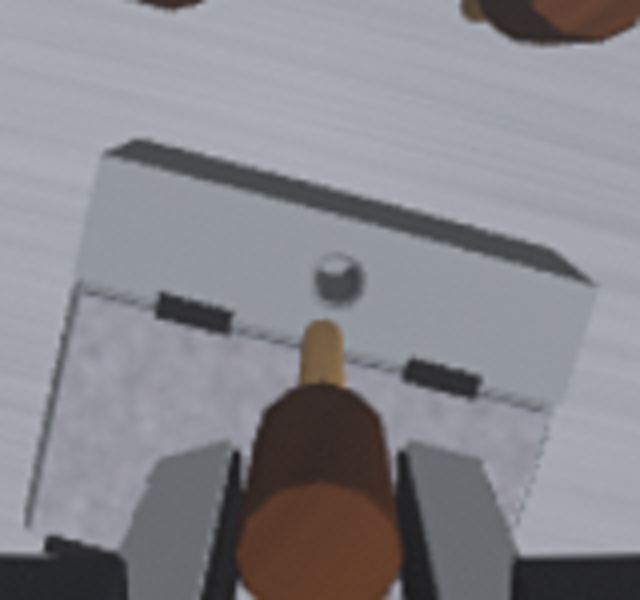

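Run:
```python
from h import *
s=observe();w=np.load("c_w3.npz");K=w["intrinsics"];M=w["tool_from_camera"]
q=R.from_quat(s["eef_rot"])
for px in((324.4,189.6),(323.9,189.2)):
    x=(px[0]-K[0,2])/K[0,0];y=(px[1]-K[1,2])/K[1,1];r=np.hypot(x,y)
    d=np.array([x/r*np.sin(r),y/r*np.sin(r),np.cos(r)])
    d=q.apply(M[:3,:3]@d);o=q.apply(M[:3,3])+s["tcp_pos"]
    print((o+d*(.08-o[2])/d[2]).round(4))
pin=np.array([.5135,.2616,0])+.0046*ax;print(pin, s["tcp_pos"])
```

```text
[0.516  0.2683 0.08  ]
[0.5156 0.2676 0.08  ]
[0.51795945 0.26272841 0.        ] [0.51772893 0.26081239 0.25058535]
```

Call:
{"op": "jog_arm", "data": {
  "deltas": [
    {"xyz":[0.001,0.016,0],"angular":[0,0,0],"grip":0.1},
    {"xyz":[0.001,0.016,0.08],"angular":[0,0,0],"grip":0.1},
    {"xyz":[0.001,0.016,0.16],"angular":[0,0,0],"grip":0.1},
    {"xyz":[0.001,0.016,0.22],"angular":[0,0,0],"grip":0.1},
    {"xyz":[0.001,0.016,0.25],"angular":[0,0,0],"grip":0.1},
    {"xyz":[0.001,0.016,0.27],"angular":[0,0,0],"grip":0.1},
    {"xyz":[0.001,0.016,0.285],"angular":[0,0,0],"grip":0.1},
    {"xyz":[0.001,0.016,0.295],"angular":[0,0,0],"grip":0.1},
    {"xyz":[0.001,0.016,0.295],"angular":[0,0,0],"grip":0.1}
  ]
}}

```text
t: 12.4
tcp_pos: [0.5161, 0.2665, 0.1621]
eef_rot: [-0.123, 0.992, 0.0, 0.0]
ft_force: [-0.3, 0.0, -0.0]
finger_gap: 0.0233
finger_force: 25.0
```

The tip is in the holder mouth with no force, so I'll lower it further.

Call:
{"op": "jog_arm", "data": {
  "deltas": [
    {"xyz":[0,-0.002,0.03],"angular":[0,0,0],"grip":0.1},
    {"xyz":[0,-0.003,0.06],"angular":[0,0,0],"grip":0.1},
    {"xyz":[0,-0.003,0.09],"angular":[0,0,0],"grip":0.1},
    {"xyz":[0,-0.003,0.115],"angular":[0,0,0],"grip":0.1},
    {"xyz":[0,-0.003,0.13],"angular":[0,0,0],"grip":0.1},
    {"xyz":[0,-0.003,0.14],"angular":[0,0,0],"grip":0.1},
    {"xyz":[0,-0.003,0.14],"angular":[0,0,0],"grip":0.1}
  ]
}}

```text
t: 13.28
tcp_pos: [0.5162, 0.2656, 0.1199]
eef_rot: [-0.123, 0.992, -0.0, -0.0]
ft_force: [0.2, 0.8, -0.4]
finger_gap: 0.0236
finger_force: 25.0
```

Tip is about 2 mm above the floor. I'll lower 1.5 mm and open.

Call:
{"op": "jog_arm", "data": {
  "deltas": [
    {"xyz":[0,0,0.005],"angular":[0,0,0],"grip":0.1},
    {"xyz":[0,0,0.005],"angular":[0,0,0],"grip":0.1},
    {"xyz":[0,0,0.005],"angular":[0,0,0],"grip":0.5},
    {"xyz":[0,0,0.005],"angular":[0,0,0],"grip":0.7},
    {"xyz":[0,0,0.005],"angular":[0,0,0],"grip":0.7},
    {"xyz":[0,0,0.005],"angular":[0,0,0],"grip":0.7},
    {"xyz":[0,0,0.005],"angular":[0,0,0],"grip":0.7}
  ]
}}

```text
t: 14.15
tcp_pos: [0.5163, 0.2656, 0.1185]
eef_rot: [-0.123, 0.992, -0.0, 0.0]
ft_force: [0.3, -0.2, -0.2]
finger_gap: 0.0652
finger_force: 0.0
```

Call:
{"op": "jog_arm", "data": {
  "deltas": [
    {"xyz":[0,0,-0.05],"angular":[0,0,0],"grip":0.7},
    {"xyz":[0,0,-0.15],"angular":[0,0,0],"grip":0.7},
    {"xyz":[0,0,-0.3],"angular":[0,0,0],"grip":0.7},
    {"xyz":[0,0,-0.42],"angular":[0,0,0],"grip":0.7},
    {"xyz":[0,0,-0.45],"angular":[0,0,0],"grip":0.7},
    {"xyz":[0,0,-0.45],"angular":[0,0,0],"grip":0.7}
  ]
}}

```text
t: 14.9
tcp_pos: [0.5163, 0.2656, 0.2536]
eef_rot: [-0.123, 0.992, 0.0, 0.0]
ft_force: [0.3, -0.6, -1.4]
finger_gap: 0.0656
finger_force: 0.0
```

Run:
```python
from h import *
s=observe();w=capture("wrist");W=wcloud(w,s);near=np.hypot(W[...,0]-.516,W[...,1]-.266)<.03
m=near&(W[...,2]>.155);print(m.sum(),np.median(W[m],0),np.ptp(W[m],0))
for lo in(.085,.1,.115,.13,.145):
    m=near&(W[...,2]>lo)&(W[...,2]<lo+.015);print(lo,m.sum(),np.median(W[m],0))
rel(STICK+.035*ay+[0,0,.26],s=s)
# stick check
T=capture("top");W=cloud(T);f=T["frame"].astype(int)
L=(W-STICK)@np.stack([ax,ay,[0,0,1]],1);n=np.hypot(L[...,0],L[...,1])<.055
r,g,b=f[...,0],f[...,1],f[...,2]
for nm,m in dict(yel=(r>150)&(g>120)&(b<90),grn=(g>r+40)&(g>b+30),red=(r>g+60)&(r>b+60)&(g<90)).items():
    m=m&n;print(nm,m.sum(),np.nanmedian(L[m],0).round(4))
```

```text
9833 [0.49276236 0.26072352 0.40901768] [0.04209994 0.04348306 0.26288623]
0.085 0 [nan nan nan]
0.1 4 [0.50743689 0.25979212 0.11453347]
0.115 48 [0.50616888 0.26492108 0.12233233]
0.13 48 [0.50642936 0.26483152 0.13846577]
0.145 61 [0.50594499 0.26488574 0.15462628]
t14.90 tcp [0.5163 0.2656 0.2536] xyz [ 0.1572 -1.4289 -0.0216] ang [ 0.      0.0002 -0.0007] F [ 0.3 -0.6 -1.4] gap 0.0656
yel 21 [ 0.0004 -0.0012  0.1104]
grn 13 [ 0.0013 -0.0361  0.0589]
red 17 [-0.0335 -0.0029  0.0616]
  return _methods._mean(a, axis=axis, dtype=dtype,
  ret = um.true_divide(
```

The pin is back, upright, with its handle at the same height and place as before. Green is at pod -y and red at pod -x. I'll straddle the stick along pod y and push it with the flat +y pad.

Call:
{"op": "jog_arm", "data": {
  "deltas": [
    {"xyz":[0.01,-0.15,0],"angular":[0,0,0],"grip":0.7},
    {"xyz":[0.03,-0.33,0],"angular":[0,0,0],"grip":0.7},
    {"xyz":[0.05,-0.5,0],"angular":[0,0,0],"grip":0.7},
    {"xyz":[0.07,-0.67,0],"angular":[0,0,0],"grip":0.7},
    {"xyz":[0.09,-0.83,0],"angular":[0,0,0],"grip":0.7},
    {"xyz":[0.11,-1,0],"angular":[0,0,0],"grip":0.7}
  ]
}}

```text
t: 15.75
tcp_pos: [0.5563, -0.0347, 0.2514]
eef_rot: [-0.123, 0.992, 0.001, -0.002]
ft_force: [0.5, 0.7, -0.4]
finger_gap: 0.0659
finger_force: 0.0
```

Run:
```python
from h import *
rel(STICK+[0,0,.20])
```

```text
t15.75 tcp [ 0.5563 -0.0347  0.2514] xyz [ 0.0424 -0.5424  0.1704] ang [ 0.0005 -0.0009 -0.0006] F [ 0.5  0.7 -0.4] gap 0.0659
```

Call:
{"op": "jog_arm", "data": {
  "deltas": [
    {"xyz":[0.01,-0.18,0],"angular":[0,0,0],"grip":0.7},
    {"xyz":[0.03,-0.36,0.05],"angular":[0,0,0],"grip":0.7},
    {"xyz":[0.042,-0.48,0.1],"angular":[0,0,0],"grip":0.7},
    {"xyz":[0.042,-0.542,0.17],"angular":[0,0,0],"grip":0.7},
    {"xyz":[0.042,-0.542,0.17],"angular":[0,0,0],"grip":0.7},
    {"xyz":[0.042,-0.542,0.17],"angular":[0,0,0],"grip":0.7},
    {"xyz":[0.042,-0.542,0.17],"angular":[0,0,0],"grip":0.7}
  ]
}}

```text
t: 16.62
tcp_pos: [0.585, -0.1934, 0.2034]
eef_rot: [-0.123, 0.992, -0.0, 0.001]
ft_force: [0.1, -0.2, 0.8]
finger_gap: 0.0658
finger_force: 0.0
```

```bash
cat >> h.py <<'E'
def stick(c,W):
    f=c["frame"].astype(int);L=(W-STICK)@np.stack([ax,ay,[0,0,1]],1)
    r,g,b=f[...,0],f[...,1],f[...,2]
    n=(np.hypot(L[...,0],L[...,1])<.06)&(L[...,2]>.08)
    m=n&(r>120)&(g>100)&(b<.6*g)
    v,u=np.nonzero(m);z=np.nanmax(L[m][:,2]) if m.any() else 0
    print("yellow",m.sum(),np.nanmedian(L[m],0).round(4),"min",np.nanmin(L[m],0).round(4),"max",np.nanmax(L[m],0).round(4))
E
python3 - <<'E'
from h import *
s=observe();rel(STICK+[0,0,.078],s=s);w=capture("wrist");stick(w,wcloud(w,s))
E
```

```text
t16.62 tcp [ 0.585  -0.1934  0.2034] xyz [ 0.0073 -0.0055  0.4181] ang [-0.0003  0.0003 -0.0003] F [ 0.1 -0.2  0.8] gap 0.0658
yellow 908 [-0.0208 -0.0052  0.3433] min [-0.0302 -0.0325  0.0943] max [0.0105 0.038  0.349 ]
```

Call:
{"op": "jog_arm", "data": {
  "deltas": [
    {"xyz":[0.007,-0.006,0.1],"angular":[0,0,0],"grip":0.7},
    {"xyz":[0.007,-0.006,0.2],"angular":[0,0,0],"grip":0.7},
    {"xyz":[0.007,-0.006,0.3],"angular":[0,0,0],"grip":0.7},
    {"xyz":[0.007,-0.006,0.38],"angular":[0,0,0],"grip":0.7},
    {"xyz":[0.007,-0.006,0.415],"angular":[0,0,0],"grip":0.7},
    {"xyz":[0.007,-0.006,0.415],"angular":[0,0,0],"grip":0.7},
    {"xyz":[0.007,-0.006,0.415],"angular":[0,0,0],"grip":0.7}
  ]
}}

```text
t: 17.55
tcp_pos: [0.5839, -0.1968, 0.0795]
eef_rot: [-0.123, 0.992, -0.001, 0.001]
ft_force: [0.2, -0.4, 0.2]
finger_gap: 0.066
finger_force: 0.0
```

```bash
sed -i 's/(L\[...,2\]>.08)/(L[...,2]>.08)\&(L[...,2]<.125)/' h.py
python3 - <<'E'
from h import *
s=observe();rel(STICK-.0348*ay+[0,0,.078],s=s);w=capture("wrist");stick(w,wcloud(w,s))
E
```

```text
t17.55 tcp [ 0.5839 -0.1968  0.0795] xyz [ 0.0006 -0.1116  0.0052] ang [-0.0005  0.0006 -0.0006] F [ 0.2 -0.4  0.2] gap 0.066
yellow 972 [-0.0022  0.0015  0.1098] min [-0.0097 -0.0088  0.0877] max [0.0096 0.0109 0.112 ]
```

Call:
{"op": "jog_arm", "data": {
  "deltas": [
    {"xyz":[0,-0.03,0],"angular":[0,0,0],"grip":0.7},
    {"xyz":[0,-0.06,0],"angular":[0,0,0],"grip":0.7},
    {"xyz":[0,-0.08,0],"angular":[0,0,0],"grip":0.7},
    {"xyz":[0,-0.095,0],"angular":[0,0,0],"grip":0.7},
    {"xyz":[0,-0.108,0],"angular":[0,0,0],"grip":0.7},
    {"xyz":[0,-0.108,0],"angular":[0,0,0],"grip":0.7}
  ]
}}

```text
t: 18.35
tcp_pos: [0.591, -0.2279, 0.0781]
eef_rot: [-0.122, 0.992, 0.0, 0.0]
ft_force: [-0.8, 2.4, 2.0]
finger_gap: 0.0659
finger_force: 1.2
```

Run:
```python
from h import *
s=observe();rel(STICK-.0348*ay+[0,0,.078],s=s);w=capture("wrist");stick(w,wcloud(w,s));print("Fpod",s["ft_force"]@np.stack([ax,ay],1))
cv2.imwrite("pics/p4.png",cv2.resize(w["frame"][100:300,200:440,::-1],(720,600)))
```

```text
t18.35 tcp [ 0.591  -0.2279  0.0781] xyz [-0.002  -0.0054  0.0004] ang [ 0.0001  0.     -0.0007] F [-0.8  2.4  2. ] gap 0.0659
yellow 961 [-0.0023 -0.0086  0.1085] min [-0.0097 -0.0189  0.0881] max [0.0103 0.0027 0.1119]
Fpod [-0.15974846  2.53438444]
```

View pics/p4.png

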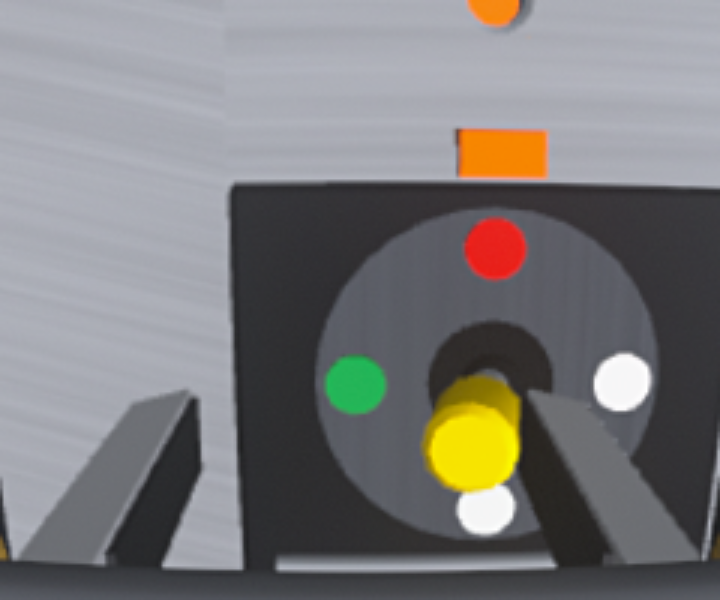

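The stick at (475,450) is leaning towards green, about half tilt. I'll push about 7 mm more.

Call:
{"op": "jog_arm", "data": {
  "deltas": [
    {"xyz":[-0.002,-0.01,0],"angular":[0,0,0],"grip":0.7},
    {"xyz":[-0.002,-0.018,0],"angular":[0,0,0],"grip":0.7},
    {"xyz":[-0.002,-0.023,0],"angular":[0,0,0],"grip":0.7},
    {"xyz":[-0.002,-0.023,0],"angular":[0,0,0],"grip":0.7}
  ]
}}

```text
t: 18.9
tcp_pos: [0.5929, -0.2343, 0.0777]
eef_rot: [-0.123, 0.992, 0.0, -0.0]
ft_force: [-0.9, 3.2, 1.3]
finger_gap: 0.0659
finger_force: 1.7
```

Run:
```python
from h import *
s=observe();rel(STICK-.0348*ay+[0,0,.078],s=s);w=capture("wrist");stick(w,wcloud(w,s));print("Fpod",s["ft_force"]@np.stack([ax,ay],1))
```

```text
t18.90 tcp [ 0.5929 -0.2343  0.0777] xyz [-0.0008  0.0168 -0.001 ] ang [ 0.0002 -0.0001 -0.0007] F [-0.9  3.2  1.3] gap 0.0659
yellow 938 [-0.002  -0.0147  0.1063] min [-0.0092 -0.0253  0.0876] max [ 0.0111 -0.0026  0.1112]
Fpod [-0.08167314  3.33748826]
```

Tilt is about 0.34 rad. I'll push about 2.7 mm more, then hold.

Call:
{"op": "jog_arm", "data": {
  "deltas": [
    {"xyz":[0,-0.005,0],"angular":[0,0,0],"grip":0.7},
    {"xyz":[0,-0.009,0],"angular":[0,0,0],"grip":0.7},
    {"xyz":[0,-0.009,0],"angular":[0,0,0],"grip":0.7},
    {"xyz":[0,-0.009,0],"angular":[0,0,0],"grip":0.7},
    {"xyz":[0,-0.009,0],"angular":[0,0,0],"grip":0.7},
    {"xyz":[0,-0.009,0],"angular":[0,0,0],"grip":0.7},
    {"xyz":[0,-0.009,0],"angular":[0,0,0],"grip":0.7},
    {"xyz":[0,-0.009,0],"angular":[0,0,0],"grip":0.7},
    {"xyz":[0,-0.009,0],"angular":[0,0,0],"grip":0.7},
    {"xyz":[0,-0.009,0],"angular":[0,0,0],"grip":0.7}
  ]
}}

```text
t: 20.2
tcp_pos: [0.5938, -0.237, 0.078]
eef_rot: [-0.123, 0.992, 0.0, -0.0]
ft_force: [-1.0, 3.9, -1.1]
finger_gap: 0.0659
finger_force: 1.7
```

Run:
```python
from h import *
s=observe();rel(STICK-.0348*ay+[0,0,.078],s=s);w=capture("wrist");stick(w,wcloud(w,s));print("Fpod",s["ft_force"]@np.stack([ax,ay],1))
```

```text
t20.20 tcp [ 0.5938 -0.237   0.078 ] xyz [-0.0003  0.0264 -0.0002] ang [ 0.     -0.     -0.0007] F [-1.   3.9 -1.1] gap 0.0659
yellow 919 [-0.002  -0.0172  0.1052] min [-0.0094 -0.0274  0.0866] max [ 0.0102 -0.0047  0.1105]
Fpod [-0.04377635  4.0363179 ]
```

Call:
{"op": "jog_arm", "data": {
  "deltas": [
    {"xyz":[0,0,0],"angular":[0,0,0],"grip":0.7},
    {"xyz":[0,0,0],"angular":[0,0,0],"grip":0.7},
    {"xyz":[0,0,0],"angular":[0,0,0],"grip":0.7},
    {"xyz":[0,0,0],"angular":[0,0,0],"grip":0.7},
    {"xyz":[0,0,0],"angular":[0,0,0],"grip":0.7},
    {"xyz":[0,0,0],"angular":[0,0,0],"grip":0.7},
    {"xyz":[0,0,0],"angular":[0,0,0],"grip":0.7},
    {"xyz":[0,0,0],"angular":[0,0,0],"grip":0.7},
    {"xyz":[0,0,0],"angular":[0,0,0],"grip":0.7},
    {"xyz":[0,0,0],"angular":[0,0,0],"grip":0.7}
  ]
}}

```text
t: 21.5
tcp_pos: [0.5938, -0.2371, 0.078]
eef_rot: [-0.123, 0.992, -0.0, 0.0]
ft_force: [-1.4, 4.2, -1.9]
finger_gap: 0.0659
finger_force: 1.7
```

Tilt is about 0.39 rad. There's time to spare, so I'll nudge another 1.2 mm and hold 2 s more for margin.

Call:
{"op": "jog_arm", "data": {
  "deltas": [
    {"xyz":[0,-0.004,0],"angular":[0,0,0],"grip":0.7},
    {"xyz":[0,-0.004,0],"angular":[0,0,0],"grip":0.7},
    {"xyz":[0,-0.004,0],"angular":[0,0,0],"grip":0.7},
    {"xyz":[0,-0.004,0],"angular":[0,0,0],"grip":0.7},
    {"xyz":[0,-0.004,0],"angular":[0,0,0],"grip":0.7},
    {"xyz":[0,-0.004,0],"angular":[0,0,0],"grip":0.7},
    {"xyz":[0,-0.004,0],"angular":[0,0,0],"grip":0.7},
    {"xyz":[0,-0.004,0],"angular":[0,0,0],"grip":0.7},
    {"xyz":[0,-0.004,0],"angular":[0,0,0],"grip":0.7},
    {"xyz":[0,-0.004,0],"angular":[0,0,0],"grip":0.7}
  ]
}}

```text
t: 22.75
tcp_pos: [0.594, -0.238, 0.0779]
eef_rot: [-0.123, 0.992, 0.0, -0.0]
ft_force: [-1.9, 5.7, -1.0]
finger_gap: 0.066
finger_force: 2.1
```

Call:
{"op": "jog_arm", "data": {
  "deltas": [
    {"xyz":[0,0,0],"angular":[0,0,0],"grip":0.7},
    {"xyz":[0,0,0],"angular":[0,0,0],"grip":0.7},
    {"xyz":[0,0,0],"angular":[0,0,0],"grip":0.7},
    {"xyz":[0,0,0],"angular":[0,0,0],"grip":0.7},
    {"xyz":[0,0,0],"angular":[0,0,0],"grip":0.7},
    {"xyz":[0,0,0],"angular":[0,0,0],"grip":0.7},
    {"xyz":[0,0,0],"angular":[0,0,0],"grip":0.7},
    {"xyz":[0,0,0],"angular":[0,0,0],"grip":0.7}
  ]
}}

```text
t: 23.75
tcp_pos: [0.594, -0.2381, 0.0779]
eef_rot: [-0.123, 0.992, 0.0, -0.0]
ft_force: [-1.7, 4.5, -0.5]
finger_gap: 0.0658
finger_force: 2.1
```

Call:
{"op": "jog_arm", "data": {
  "deltas": [
    {"xyz":[0,0.02,0],"angular":[0,0,0],"grip":0.7},
    {"xyz":[0,0.04,0],"angular":[0,0,0],"grip":0.7},
    {"xyz":[0,0.06,0],"angular":[0,0,0],"grip":0.7},
    {"xyz":[0,0.09,0],"angular":[0,0,0],"grip":0.7},
    {"xyz":[0,0.12,0],"angular":[0,0,0],"grip":0.7},
    {"xyz":[0,0.135,0],"angular":[0,0,0],"grip":0.7},
    {"xyz":[0,0.135,0],"angular":[0,0,0],"grip":0.7},
    {"xyz":[0,0.135,0],"angular":[0,0,0],"grip":0.7}
  ]
}}

```text
t: 24.75
tcp_pos: [0.5843, -0.1991, 0.078]
eef_rot: [-0.123, 0.992, -0.0, 0.0]
ft_force: [-0.9, 0.1, -0.5]
finger_gap: 0.0657
finger_force: 0.0
```

Call:
{"op": "jog_arm", "data": {
  "deltas": [
    {"xyz":[0,0,-0.1],"angular":[0,0,0],"grip":0.7},
    {"xyz":[0,0,-0.2],"angular":[0,0,0],"grip":0.7},
    {"xyz":[0,0,-0.35],"angular":[0,0,0],"grip":0.7},
    {"xyz":[0,0,-0.5],"angular":[0,0,0],"grip":0.7},
    {"xyz":[0,0,-0.6],"angular":[0,0,0],"grip":0.7},
    {"xyz":[0,0,-0.6],"angular":[0,0,0],"grip":0.7},
    {"xyz":[0,0,-0.6],"angular":[0,0,0],"grip":0.7}
  ]
}}

```text
t: 25.62
tcp_pos: [0.5835, -0.1987, 0.256]
eef_rot: [-0.122, 0.992, 0.001, -0.001]
ft_force: [-0.7, 0.7, -0.3]
finger_gap: 0.0659
finger_force: 0.0
```

Run:
```python
from h import *
s=observe();print(s["t"],s["tcp_pos"],s["ft_force"]);w=capture("wrist");stick(w,wcloud(w,s))
S=capture("scene");cv2.imwrite("pics/end.png",cv2.resize(S["frame"][:,:,::-1],(800,500)))
```

```text
25.625 [ 0.58352625 -0.19870148  0.25601147] [-0.67732578  0.72790634 -0.26514321]
yellow 236 [-0.0002  0.0017  0.1099] min [-0.0096 -0.0075  0.0942] max [0.011  0.0115 0.1124]
```

View pics/end.png

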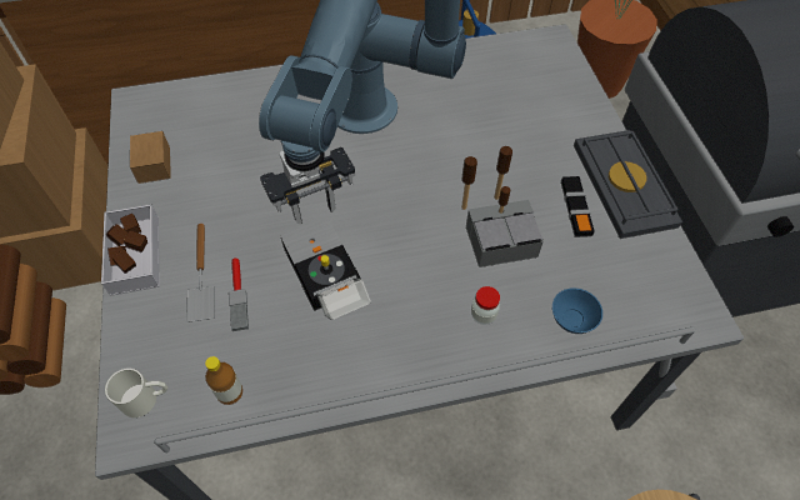

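The final view shows the cover open at (345,298), the stick upright at (325,262) and the pin back in the caddy at (504,195). The bystanders have not moved.

```bash
python3 -c "
from workcell import *
print(job_done())"
```

```text
the job is handed in; nothing more can be done
None
```

The job is handed in at about 26 s: the pin opened the cover and is back upright in its holder, and the stick was held about 0.4 rad towards green for over 2 s, then sprang back upright; the bystanders look unmoved in the final picture.

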